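Fetch the vial from behind the tall bottles

TASK

I need the small green-capped vial from the back of the white bottle carrier, but the two tall bottles in front of it leave no room for a hand: first stand both of them upright on the dark metal side tray, and while they wait there stand the vial upright in the small round white dish. Then put each tall bottle back upright on the very spot in the carrier that it came from (remember which stood where). Do not tip anything over, and leave the beaker where it is.

Things in the scene. Friction and masses are not known exactly. Their poses are not given: they have to be found in the camera images.
- tall_white_mid (a point): Centre (half-way up, z up) of the tall white plastic bottle with a white cap, 150 mm high over all: round body 68 mm across, round cap 48 mm across that takes up the top 24 mm (51 to 75 mm above this point). Best gripped by the cap from above; the cap does not come off. 0.2 to 0.4 kg. It stands on one of the two front spots of the carrier, left or right, differing from start to start; it must return to the same one.
- glass_blue_mid (a point): Centre (half-way up, z up) of the clear glass bottle with a blue cap, 135 mm high over all: round body 70 mm across, round cap 49 mm across that takes up the top 24 mm (43.5 to 67.5 mm above this point). Best gripped by the cap from above; the cap does not come off. 0.3 to 0.55 kg. It stands on the other front spot of the carrier and must return to the same one.
- vial_mid (a point): Centre (half-way up, z up) of the small brown vial with a green cap, 58 mm high over all: round body 32 mm across, cap 29 mm across from 5 mm to 29 mm above this point. About 0.03 kg. Stands on the small back spot of the carrier; the tall bottles' sides are about 23 mm from its side (19 to 28).
- carrier: Low white plastic bottle carrier, fixed to the worktop, 150 x 186 mm (its x by y) with a 14 mm high rim and 10 mm wide carrying lugs at its two ends. Origin at the centre of its underside; its -x side faces the robot, +y is its left. Its floor is 4 mm above the origin. Thin dark rings mark three spots (flat, no recess): two 77 mm rings at x -33 mm, y +43 and -43 mm, one 39 mm ring at x +27 mm, y 0. Things stand within about 4 mm of the ring centres.
- side_tray: Empty dark steel tray, fixed to the worktop, 124 x 224 mm (its x by y) with a 12 mm high rim (14 mm at the long edges). Origin at the centre of its underside, floor 4 mm above it. Both tall bottles fit side by side along its y, for instance 50 mm either way of the centre. It lies in front of the carrier, left or right.
- dish: Small round white dish, fixed to the worktop, 74 mm across outside, 68 mm inside, rim 8 mm high. Origin at the centre of its underside, inner floor 4 mm above it. It lies on the other side from the tray.
- beaker: Bystander: empty glass beaker, 69 mm across, 91 mm high, to the left of the carrier. Origin at the centre of its underside. Not to be moved. (On the other side, about 0.1 m or more to the right of the carrier, stands a fixed row of upright binders 310 mm high: keep the arm clear of them.)
Not all that is in view belongs to the job. Of the things that look like the part that bears vial_mid, the smallest one is meant.

How it is judged (in metres and radians):
On the way, in this order (a step that is already met when the one before it is completed fails the run):
1. both tall bottles stand upright and released on the dark metal side tray (x of tall_white_mid in the frame of side_tray between -0.029 and 0.029 m and y of tall_white_mid in the frame of side_tray between -0.079 and 0.079 m and z of tall_white_mid in the frame of side_tray below 0.085 m and angle between each of tall_white_mid, glass_blue_mid's own z axis and vertical below 0.12 rad and contact force between the fingers and tall_white below 0.2 N and x of glass_blue_mid in the frame of side_tray between -0.029 and 0.029 m and y of glass_blue_mid in the frame of side_tray between -0.079 and 0.079 m and z of glass_blue_mid in the frame of side_tray below 0.0775 m and contact force between the fingers and glass_blue below 0.2 N), for 0.2 s.
2. the vial stands upright and released in the dish while both tall bottles still stand on the side tray (all of step 1 and horizontal distance between vial_mid and dish below 0.02 m and z of vial_mid in the frame of dish below 0.039 m and angle between vial_mid's own z axis and vertical below 0.12 rad and contact force between the fingers and vial below 0.2 N), for 0.2 s.
3. each tall bottle is back on its own spot in the carrier, upright and released (distance of each of tall_white_mid, glass_blue_mid from where it was at the start of the episode below 0.015 m and angle between each of tall_white_mid, glass_blue_mid's own z axis and vertical below 0.12 rad and contact force between the fingers and tall_white below 0.2 N and contact force between the fingers and glass_blue below 0.2 N), for 0.2 s.
At the end, for the whole second after the job is handed in: Each tall bottle stands upright (within 0.12 rad) within 15 mm of where it stood at the start, the vial stands upright on the floor of the dish with its centre within 20 mm of the dish's centre, all three released and at rest (all of step 3 and horizontal distance between vial_mid and dish below 0.02 m and z of vial_mid in the frame of dish below 0.039 m and angle between vial_mid's own z axis and vertical below 0.12 rad and contact force between the fingers and vial below 0.2 N and linear speed of each of tall_white, glass_blue, vial below 0.02 m/s); the robot touches nothing.
It fails at once if a tall bottle or the vial is tipped over (more than about 35 degrees) (angle between any of tall_white_mid, glass_blue_mid, vial_mid's own z axis and vertical above 0.6 rad).
It fails at once if the beaker is shoved more than 25 mm (distance of beaker from where it was at the start of the episode above 0.025 m).
It also fails if it takes over 102 s, if anything falls off the work surface, if the arm or the gripper's body presses on something with over 40 N, if the wrist force passes 120 N, or if a joint passes its speed limit or range.

ROBOT

A 6-joint arm with a two-finger parallel gripper is mounted at the origin on a cart in front of the work surface, level with it; the furniture and walls round the work are solid. World frame = base frame: x ahead of the robot, y to its left, z up, the work surface at z = 0. Lengths are in mm, angles in rad, forces in N, time in s.
With the tool pointing down it reaches from about 350 to 975 mm from the base axis. Payload 4.9 kg.
Tool frame: the origin (TCP) lies midway between the tips of the shut fingers; the grasp point (between the pads) lies 19 mm behind it (ctrl.hold_point_z is the distance from the TCP to the grasp point, in mm); z points along the fingers, y is the line along which they close (so a half turn about z gives the same grasp; the last joint's range is limited). The gripper opens to 85 mm and grips with 20 to 120 N. Pads are 22 mm wide; open, the fingers measure 114 mm over their backs; the gripper's body (76 mm by 85 mm) begins 54 mm behind the grasp point. The pads swing forward as they close: fully open they stand 13 mm farther back than shut.
Start: joints at [-1.467, 0.053, 1.613, -0, 1.476, -0.119], TCP at [138.097, -609.533, 231.304] pointing down, gripper open.
Joint ranges: [-3.01, 3.01], [-1.01, 2.22], [0.06, 2.58], [-1.02, 4.17], [0.09, 2.62], [-3.14, 3.14]. Speed limits (rad/s): [2.57, 2.57, 3.14, 3.14, 3.14, 3.14].

INTERFACE

Orientations are given as [roll, pitch, yaw] about the fixed x, y, z axes, in that order (R = Rz(yaw) Ry(pitch) Rx(roll)).
In Python, from workcell import ctrl, imaging gives the robot as it stands. The module is installed in compiled form; this text tells all that it offers.
- The arm moves only by the tool arm_command, never from a script. Its argument "motion" is a list of rows, each a list of 5 numbers: the shift along the tool's x, y, z in cm, then the turn about the tool's z in degrees, then the finger opening in cm, from 0 to 8.54. In form: [[dx, dy, dz, twist, jaw], ...]. A call has exactly 10 rows; each row is the pose to reach, as a shift and turn from the pose commanded when the call began, along the tool's axes at that moment; what a row does not reach only later rows make up. A row lasts 1/8 s, in which the tool goes at most 62.5 mm and 10.7 degrees, less where a joint would pass 70% of its speed; a pose out of reach is approached as far as the arm can. A call with a gripper value outside its range is refused whole. The fingers move at their own pace and stop on an object; "force" is the grip in N (left out, the last holds). Time passes only in rows, so rows that repeat a pose let the fingers close, or fill a call up. It gives the time, the measured TCP pose, the force, the opening and the grip force at its end, in the units of the state.
- ctrl.observe(): the state, without advancing time (a new reading comes with each control period).
- imaging.capture(name): name is "scene" or "top" or "wrist"; returns the picture (384x512x3 uint8, red, green, blue); there is no depth.
- imaging.camera_params(name): a dict with "mtx" (3x3 intrinsics, pixels), "rvec" (rotation vector, rad) and "tvec" (3), from world to camera coordinates, as OpenCV has them; the wrist camera has in their place "hand_eye" (4x4, takes a point from camera to tool coordinates, whose origin is the TCP and whose axes are the flange's). Camera axes: x right, y down, z forward; pixel columns grow to the right and rows downward; lengths in mm; the calibration is good to about 2 mm. A picture is of the moment at which its call begins: read the wrist's pose just before it. camera_params takes no time and is no camera call.
- ctrl.sign_off(): hands the job in; it is judged then, once.
The state is a dict: "time_s": time; "joint_positions": joint angles; "joint_vel": joint speeds; "joint_efforts": joint torques, N m; "tcp_pos": TCP position; "tool_rot": TCP orientation; "ft_force": force on the tool from outside, world axes, zero at the start; "torque": the same for the moment, N m; "width": finger opening in mm; "grip_force": force on a finger pad.
Only numpy, scipy, OpenCV 4.12 (cv2) and the standard library are available. Lean on these libraries where they do the work, as an engineer would, in place of code of your own. Each camera call takes 0.05 s, during which the arm holds its last target. There are 200 camera calls.

## Working session

There is one attempt and no reset: what is moved stays moved. The work goes in short steps, Python scripts to look and compute and a tool call to move; the robot and the scene stay as the last step left them, time stands still between calls to the robot, and variables do not carry over. Pictures are saved under pics/ and viewed, at most 14 in all, crops included, and the job is handed in when it is done.

Besides the shell and the picture viewer there is one more tool, called after "Request:" by a JSON object that holds its "api" and its "payload". arm_command: Moves the arm, as the interface text tells. Its arguments: {"type":"object","properties":{"motion":{"type":"array"},"force":{"type":"number"}},"required":["motion"]}

```bash
mkdir -p pics; cat > h.py <<'E'
import numpy as np, cv2
from workcell import ctrl, imaging
def cam(n):
    p=imaging.camera_params(n); return np.array(p["mtx"],float),np.array(p["rvec"],float),np.array(p["tvec"],float).reshape(3,1)
def ray(n,uv,z):
    K,r,t=cam(n); R=cv2.Rodrigues(r)[0]
    d=R.T@np.linalg.inv(K)@np.array([uv[0],uv[1],1.]); c=(-R.T@t).ravel()
    return c+d*(z-c[2])/d[2]
def proj(n,P):
    K,r,t=cam(n); return cv2.projectPoints(np.array(P,float).reshape(-1,1,3),r,t,K,None)[0].reshape(-1,2)
E
python3 - <<'E'
from h import *
for n in("scene","top"):
    im=imaging.capture(n)[:,:,::-1]; cv2.imwrite(f"pics/{n}0.png",im)
    K,r,t=cam(n); print(n,K[0,0],(-cv2.Rodrigues(r)[0].T@t).ravel())
s=ctrl.observe(); print(s["tcp_pos"],s["tool_rot"],s["time_s"],s["width"],ctrl.hold_point_z)
a=cv2.resize(cv2.imread("pics/top0.png"),(800,600),interpolation=cv2.INTER_CUBIC);cv2.imwrite("pics/top0b.png",a)
a=cv2.resize(cv2.imread("pics/scene0.png"),(800,600),interpolation=cv2.INTER_CUBIC);cv2.imwrite("pics/scene0b.png",a)
E
```

```text
scene 444.4032227443702 [1033.26578002  603.97022098  797.66181984]
top 479.2807367670608 [ 459.21493229   15.70077931 1252.50606866]
[ 138.04661669 -608.9843717   230.16562729] [-3.13972905e+00 -2.33155117e-04  2.22789021e-01] 0.1 85.70741028795698 18.700000000000003
```

View pics/top0b.png

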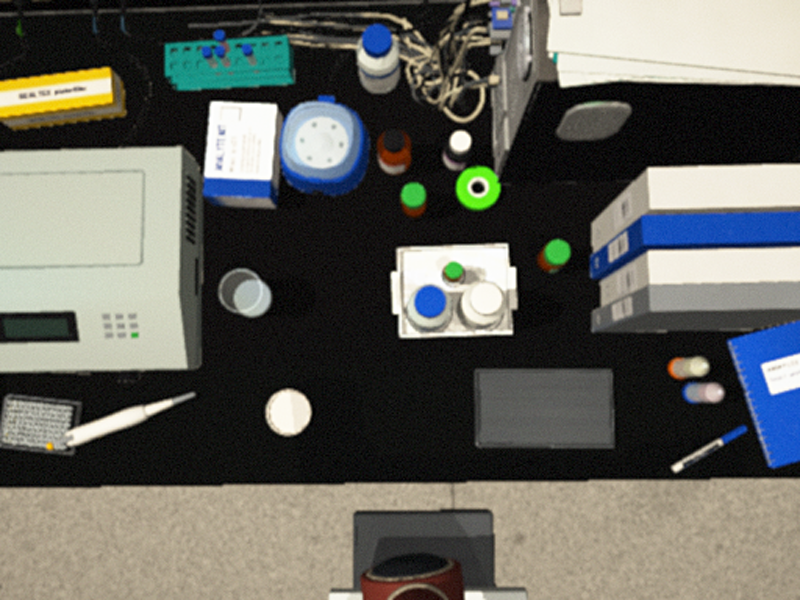

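View pics/scene0b.png

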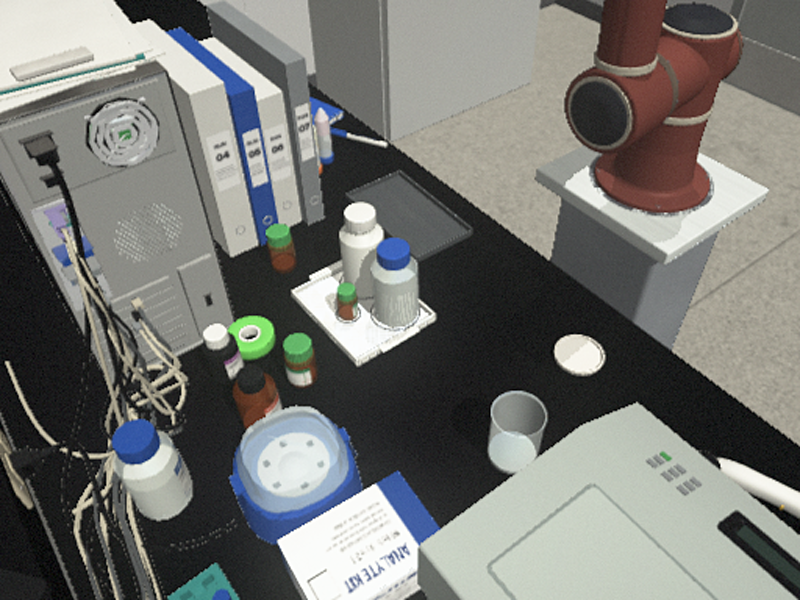

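The top view shows the carrier at about (455,290), with the blue-capped glass bottle front left at (430,302) and the white bottle front right at (482,303). The tray is at (544,408), the dish at (288,412) and the beaker at (245,292).

There are three green caps: (413,192), (557,252) and (453,271). The one at (453,271) is the smallest and stands on the carrier's back spot, so it is the vial. I'll confirm that in a crop.

```bash
python3 - <<'E'
from h import *
a=cv2.imread("pics/top0.png")
cv2.imwrite("pics/c1.png",cv2.resize(a[140:300,240:400],(600,600),interpolation=cv2.INTER_CUBIC))
hsv=cv2.cvtColor(a,cv2.COLOR_BGR2HSV)
def comp(m,x0,y0,x1,y1):
    q=np.zeros_like(m);q[y0:y1,x0:x1]=m[y0:y1,x0:x1]
    n,l,st,c=cv2.connectedComponentsWithStats(q); i=1+np.argmax(st[1:,4]); cn=cv2.findContours((l==i).astype('uint8'),0,1)[0][0]
    return c[i],st[i],cv2.minAreaRect(cn),cv2.minEnclosingCircle(cn)
g=cv2.inRange(hsv,(45,100,50),(75,255,255)); b=cv2.inRange(hsv,(105,150,60),(125,255,255))
for nm,m,box,z in(("vial",g,(270,160,310,190),62),("blue",b,(255,175,295,210),139),
  ("dish",cv2.inRange(hsv,(0,0,120),(180,60,255)),(160,240,210,290),8),
  ("tray",cv2.inRange(hsv,(0,0,35),(180,80,255)),(295,228,400,295),13),
  ("carr",cv2.inRange(hsv,(0,0,90),(180,60,255)),(240,150,340,225),14)):
    c,st,r,e=comp(m,*box); print(nm,c,st,r,e, "ctr",ray("top",c,z)[:2].round(1),"rect",ray("top",r[0],z)[:2].round(1),"circ",ray("top",e[0],z)[:2].round(1))
    if nm in("tray","carr"): print([ray("top",p,z)[:2].round(0).tolist() for p in cv2.boxPoints(r)])
E
```

```text
vial [290.05434783 172.76086957] [285 168  11  11  92] ((290.0, 173.0), (9.899494171142578, 9.899494171142578), 45.0) ((290.0, 173.0), 5.385264873504639) ctr [660.6 -52.6] rect [660.  -52.5] circ [660.  -52.5]
blue [274.81727575 192.58803987] [266 183  19  20 301] ((275.0, 192.5), (19.0, 18.0), 90.0) ((274.73583984375, 192.58489990234375), 9.80463695526123) ctr [601.3 -11.4] rect [601.5 -11.8] circ [601.3 -11.2]
dish [184.0058309  263.43148688] [170 249  29  30 686] ((184.0, 263.5), (29.0, 28.0), 90.0) ((184.0, 263.5), 14.840922355651855) ctr [438.3 223.8] rect [438.2 223.8] circ [438.2 223.8]
tray [347.91433566 260.99213287] [ 303  235   91   53 4576] ((348.0, 261.0), (52.0, 90.0), 90.0) ((348.0, 261.0), 51.000099182128906) ctr [ 438.  -196.5] rect [ 438.  -196.7] circ [ 438.  -196.7]
[[506.0, -84.0], [502.0, -314.0], [371.0, -307.0], [374.0, -80.0]]
carr [291.48656643 185.48336209] [ 250  155   81   62 4057] ((290.1413269042969, 185.5985870361328), (59.30957794189453, 80.67619323730469), 88.02507019042969) ((290.7291564941406, 185.86439514160156), 46.10277557373047) ctr [635.1 -58.2] rect [634.8 -54.7] circ [634.1 -56.2]
[[712.0, 52.0], [715.0, -160.0], [559.0, -159.0], [556.0, 49.0]]
```

View pics/c1.png

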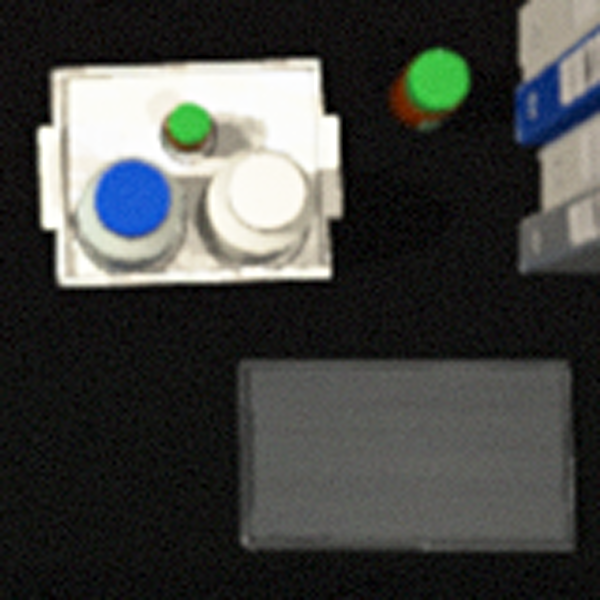

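The crop confirms it: the small green cap at crop (189,122) sits on the carrier's back ring, and the two larger look-alikes stand outside the carrier. Next I'll compute the white cap's position and the first move.

```bash
cat >> h.py <<'E'
from scipy.spatial.transform import Rotation as Ro
def go(x,y,z,yaw=0.):
    s=ctrl.observe(); R=Ro.from_euler('xyz',s["tool_rot"]); d=R.inv().apply(np.array([x,y,z])-s["tcp_pos"])/10
    print("t",round(s["time_s"],2),"tcp",np.round(s["tcp_pos"],1),"rot",np.round(s["tool_rot"],3),"move",d.round(2),"twist",round(np.degrees(s["tool_rot"][2]-yaw),1))
E
python3 - <<'E'
from h import *
print(ray("top",(311.3,190.8),154))
print(proj("top",[[601,-98,154],[601,-11,139]]),proj("scene",[[601,-98,154],[601,-11,139],[660,-53,62]])*1.5625)
go(440,-200,260); go(560,-98,260)
print(imaging.camera_params("wrist"))
E
```

```text
[601.87914807 -95.06573967 154.        ]
[[312.58959009 191.15280631]
 [274.65545177 192.72961388]] [[358.95469718 209.87029015]
 [393.76051001 247.90543541]
 [347.18162053 287.57657355]]
t 0.1 tcp [ 138.  -609.   230.2] rot [-3.14  -0.     0.223] move [ 38.49 -33.22  -2.91] twist 12.8
t 0.1 tcp [ 138.  -609.   230.2] rot [-3.14  -0.     0.223] move [ 52.44 -40.52  -2.9 ] twist 12.8
{'mtx': array([[337.45174004,   0.        , 253.51662278],
       [  0.        , 337.45174004, 193.10103124],
       [  0.        ,   0.        ,   1.        ]]), 'hand_eye': array([[ 8.87405022e-04, -9.46094647e-01, -3.23889072e-01,
         8.44949893e+01],
       [ 9.99999292e-01,  1.09642371e-03, -4.62862825e-04,
         7.53467162e-01],
       [ 7.93031700e-04, -3.23888432e-01,  9.46094950e-01,
        -1.42242810e+02],
       [ 0.00000000e+00,  0.00000000e+00,  0.00000000e+00,
         1.00000000e+00]])}
```

Request:
{"api": "arm_command", "payload": {"motion": [[4, -3.5, -0.5, 2, 8], [8.5, -7.5, -1, 4, 8], [13, -11.5, -2, 6, 8], [18, -16, -3, 8, 8], [23, -20.5, -3.5, 10, 8], [28.5, -25, -4, 12.8, 8], [34, -30, -4, 12.8, 8], [40, -35, -4, 12.8, 8], [47, -40, -4, 12.8, 7], [54.2, -44, -4, 12.8, 6.2]], "force": 40}}

```text
time_s: 1.35
tcp_pos: [507.7, -122.5, 271.1]
tool_rot: [3.141, -0.0, -0.0]
ft_force: [-0.4, -0.9, 0.7]
width: 61.8
grip_force: 0.0
```

Request:
{"api": "arm_command", "payload": {"motion": [[0, 0, 0, 0, 6.2], [0, 0, 0, 0, 6.2], [0, 0, 0, 0, 6.2], [0, 0, 0, 0, 6.2], [0, 0, 0, 0, 6.2], [0, 0, 0, 0, 6.2], [0, 0, 0, 0, 6.2], [0, 0, 0, 0, 6.2], [0, 0, 0, 0, 6.2], [0, 0, 0, 0, 6.2]]}}

```text
time_s: 2.6
tcp_pos: [506.9, -124.5, 271.2]
tool_rot: [-3.142, 0.0, -0.0]
ft_force: [-0.3, -0.4, -0.5]
width: 61.9
grip_force: 0.0
```

```bash
cat >> h.py <<'E'
def wray(T,uv,z):  # T: state read before the picture
    p=imaging.camera_params("wrist"); K=np.array(p["mtx"]); H=np.array(p["hand_eye"])
    R=Ro.from_euler('xyz',T["tool_rot"]).as_matrix()
    d=R@H[:3,:3]@np.linalg.inv(K)@np.array([uv[0],uv[1],1.]); c=R@H[:3,3]+T["tcp_pos"]
    return c+d*(z-c[2])/d[2]
def wproj(T,P):
    p=imaging.camera_params("wrist"); K=np.array(p["mtx"]); H=np.array(p["hand_eye"])
    R=Ro.from_euler('xyz',T["tool_rot"]).as_matrix(); q=(H[:3,:3].T@((R.T@(np.array(P)-T["tcp_pos"]))-H[:3,3])); q=K@q; return q[:2]/q[2]
E
python3 - <<'E'
from h import *
import pickle
s=ctrl.observe(); a=imaging.capture("wrist")[:,:,::-1]; pickle.dump((s,a.copy()),open("w1.pkl","wb"))
print(s["tcp_pos"],s["width"],s["ft_force"],s["time_s"])
a=cv2.resize(a,(768,576),interpolation=cv2.INTER_CUBIC)
for P,r in(((602,-96,154),24),((601,-11,139),24.5),((660,-53,62),14.5)):
    pts=np.array([wproj(s,(P[0]+r*np.cos(t),P[1]+r*np.sin(t),P[2])) for t in np.linspace(0,6.28,40)])*1.5
    cv2.polylines(a,[pts.astype(np.int32)],True,(0,0,255),1)
cv2.imwrite("pics/w1.png",a)
E
```

```text
[ 506.89729295 -124.47055239  271.20480015] 61.94412901110516 [-0.26040621 -0.4224746  -0.46477977] 2.6
```

View pics/w1.png

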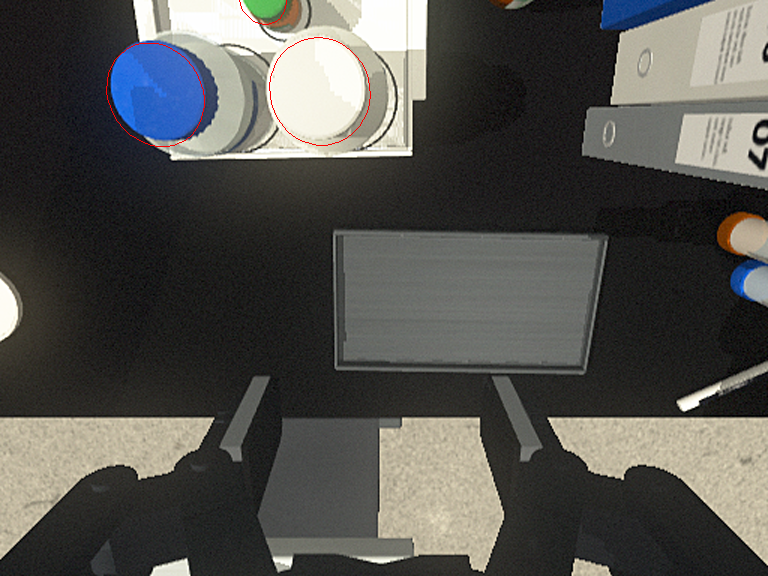

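The predicted circles match the caps: white at (317,88) against (319,92), and blue at (157,91). I'll use white at (604,-95) and blue at (602,-12), and take white first.

Request:
{"api": "arm_command", "payload": {"motion": [[2, -0.6, 0, 0, 6.2], [4, -1.2, 1, 0, 6.2], [6, -2, 3, 0, 6.2], [8, -2.5, 5, 0, 6.2], [9.7, -2.95, 7, 0, 6.2], [9.7, -2.95, 8.5, 0, 6.2], [9.7, -2.95, 10, 0, 6.2], [9.7, -2.95, 10, 0, 6.2], [9.7, -2.95, 10, 0, 6.2], [9.7, -2.95, 10, 0, 6.2]]}}

```text
time_s: 3.9
tcp_pos: [604.3, -95.4, 172.5]
tool_rot: [3.141, -0.002, -0.001]
ft_force: [-0.3, 0.3, 0.5]
width: 62.0
grip_force: 0.0
```

```bash
python3 - <<'E'
from h import *
import pickle
s=ctrl.observe(); a=imaging.capture("wrist")[:,:,::-1]
go(604,-95,124)
a=cv2.resize(a,(768,576),interpolation=cv2.INTER_CUBIC)
for P,r in(((604,-95,154),24),((602,-12,139),24.5),((662,-53,62),14.5)):
    pts=np.array([wproj(s,(P[0]+r*np.cos(t),P[1]+r*np.sin(t),P[2])) for t in np.linspace(0,6.28,40)])*1.5
    cv2.polylines(a,[pts.astype(np.int32)],True,(0,0,255),1)
cv2.imwrite("pics/w2.png",a)
E
```

```text
t 3.95 tcp [604.3 -95.3 172.4] rot [ 3.141e+00 -2.000e-03 -1.000e-03] move [-0.04 -0.03  4.84] twist -0.0
```

View pics/w2.png

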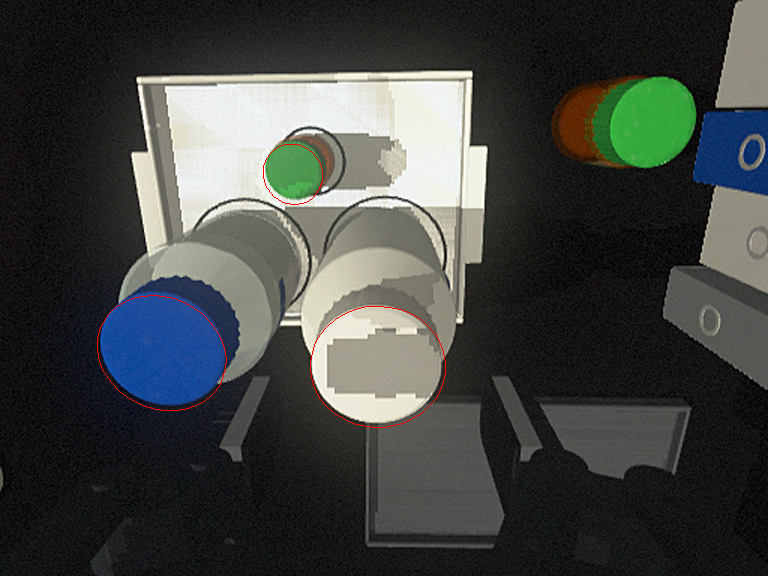

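The circles sit on the caps: white at (378,366) and blue at (163,351). The fingers straddle the white cap, so I'll descend and grip.

Request:
{"api": "arm_command", "payload": {"motion": [[0, 0, 1.2, 0, 6.2], [0, 0, 2.4, 0, 6.2], [0, 0, 3.5, 0, 6.2], [0, 0, 4.3, 0, 6.2], [0, 0, 4.7, 0, 6.2], [0, 0, 4.7, 0, 6.2], [0, 0, 4.7, 0, 5.2], [0, 0, 4.7, 0, 4.4], [0, 0, 4.7, 0, 4.2], [0, 0, 4.7, 0, 4.2]], "force": 50}}

```text
time_s: 5.2
tcp_pos: [604.5, -95.1, 125.2]
tool_rot: [3.141, -0.002, -0.001]
ft_force: [0.5, 0.3, 4.4]
width: 46.7
grip_force: 51.8
```

Request:
{"api": "arm_command", "payload": {"motion": [[0, 0, 0, 0, 4.2], [0, 0, 0, 0, 4.2], [0, 0, 0, 0, 4.2], [0, 0, 0, 0, 4.2], [0, 0, -0.3, 0, 4.2], [0, 0, -0.8, 0, 4.2], [0, 0, -1.5, 0, 4.2], [0, 0, -2.5, 0, 4.2], [0, 0, -3.5, 0, 4.2], [0, 0, -4.5, 0, 4.2]]}}

```text
time_s: 6.45
tcp_pos: [604.1, -95.1, 170.3]
tool_rot: [3.141, -0.001, -0.001]
ft_force: [0.6, -0.2, -1.8]
width: 46.7
grip_force: 51.6
```

Request:
{"api": "arm_command", "payload": {"motion": [[-1, 0, 0, 0, 4.2], [-3, 0.5, 0, 0, 4.2], [-5.5, 1.5, 0, 0, 4.2], [-8, 3.5, 0, 0, 4.2], [-10.5, 6, 0, 0, 4.2], [-13, 8.5, 0, 0, 4.2], [-15, 11, 0, 0, 4.2], [-16.2, 13.5, 0, 0, 4.2], [-16.6, 14.8, 0, 0, 4.2], [-16.6, 15.2, 0, 0, 4.2]]}}

```text
time_s: 7.7
tcp_pos: [437.5, -247.2, 169.1]
tool_rot: [-3.141, -0.0, -0.002]
ft_force: [-0.3, 0.2, -3.1]
width: 46.2
grip_force: 52.0
```

Request:
{"api": "arm_command", "payload": {"motion": [[0, 0, 0, 0, 4.2], [0, 0, 0, 0, 4.2], [0, 0, 0.6, 0, 4.2], [0, 0, 1.4, 0, 4.2], [0, 0, 2.2, 0, 4.2], [0, 0, 3, 0, 4.2], [0, 0, 3.6, 0, 4.2], [0, 0, 4, 0, 4.2], [0, 0, 4.2, 0, 4.2], [0, 0, 4.3, 0, 4.2]]}}

```text
time_s: 8.95
tcp_pos: [437.9, -247.1, 126.3]
tool_rot: [3.141, -0.0, -0.001]
ft_force: [-0.2, 0.1, -3.0]
width: 46.3
grip_force: 52.0
```

Request:
{"api": "arm_command", "payload": {"motion": [[0, 0, 0.08, 0, 4.2], [0, 0, 0.16, 0, 4.2], [0, 0, 0.2, 0, 4.2], [0, 0, 0.2, 0, 4.6], [0, 0, 0.2, 0, 5], [0, 0, 0.2, 0, 5.6], [0, 0, 0.2, 0, 6.2], [0, 0, 0.2, 0, 6.2], [0, 0, -1, 0, 6.2], [0, 0, -2.5, 0, 6.2]]}}

```text
time_s: 10.2
tcp_pos: [437.8, -247.0, 152.2]
tool_rot: [-3.142, 0.0, -0.001]
ft_force: [-0.4, 0.4, 0.3]
width: 61.9
grip_force: 0.0
```

```bash
python3 - <<'E'
from h import *
go(602,-12,160)
E
```

```text
t 10.2 tcp [ 437.8 -247.   152.2] rot [-3.142e+00  0.000e+00 -1.000e-03] move [ 16.4  -23.51  -0.78] twist -0.0
```

Request:
{"api": "arm_command", "payload": {"motion": [[0, 0, -1.5, 0, 6.2], [0, 0, -3, 0, 6.2], [1, -3, -3, 0, 6.2], [3.5, -7, -3, 0, 6.2], [7, -11.5, -3, 0, 6.2], [10.5, -16, -3, 0, 6.2], [14, -20, -3, 0, 6.2], [16, -22.7, -2.5, 0, 6.2], [16.4, -23.5, -2, 0, 6.2], [16.4, -23.5, -2, 0, 6.2]]}}

```text
time_s: 11.45
tcp_pos: [601.4, -12.1, 170.9]
tool_rot: [3.141, 0.001, 0.0]
ft_force: [0.1, 0.0, 0.5]
width: 62.1
grip_force: 0.0
```

```bash
python3 - <<'E'
from h import *
s=ctrl.observe(); go(602,-12,110)
a=imaging.capture("wrist")[:,:,::-1]
a=cv2.resize(a,(768,576),interpolation=cv2.INTER_CUBIC)
for P,r in(((438,-247,154),24),((602,-12,139),24.5),((662,-53,62),14.5)):
    pts=np.array([wproj(s,(P[0]+r*np.cos(t),P[1]+r*np.sin(t),P[2])) for t in np.linspace(0,6.28,40)])*1.5
    cv2.polylines(a,[pts.astype(np.int32)],True,(0,0,255),1)
cv2.imwrite("pics/w3.png",a)
E
```

```text
t 11.45 tcp [601.4 -12.1 170.9] rot [3.141e+00 1.000e-03 0.000e+00] move [ 0.06 -0.01  6.09] twist 0.0
```

View pics/w3.png

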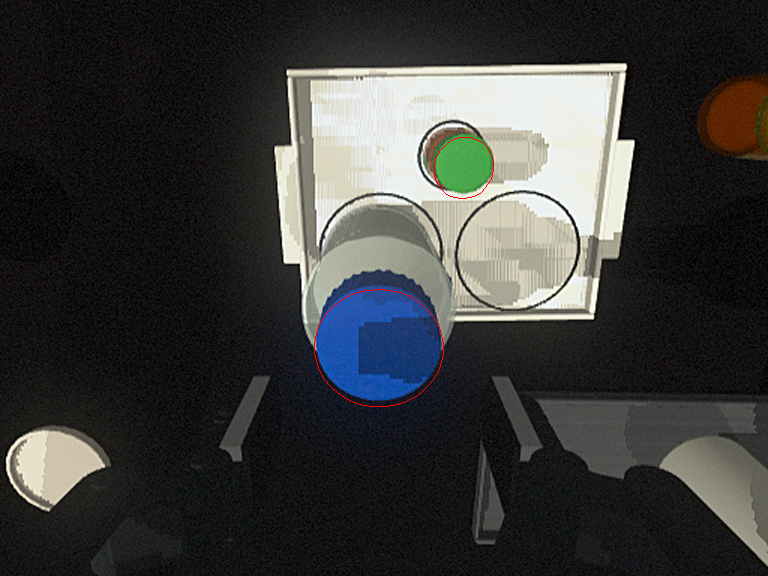

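The blue cap at (378,347) lies between the fingers, and the vial cap at (464,165) is about 2 mm farther out in x than I estimated. Gripping blue.

Request:
{"api": "arm_command", "payload": {"motion": [[0.15, 0, 1.5, 0, 6.2], [0.15, 0, 3, 0, 6.2], [0.15, 0, 4.5, 0, 6.2], [0.15, 0, 5.5, 0, 6.2], [0.15, 0, 6.05, 0, 6.2], [0.15, 0, 6.05, 0, 6.2], [0.15, 0, 6.05, 0, 5.2], [0.15, 0, 6.05, 0, 4.6], [0.15, 0, 6.05, 0, 4.2], [0.15, 0, 6.05, 0, 4.2]], "force": 60}}

```text
time_s: 12.75
tcp_pos: [604.3, -12.0, 111.9]
tool_rot: [-3.142, -0.002, -0.001]
ft_force: [1.0, 1.6, 4.0]
width: 47.7
grip_force: 62.6
```

Request:
{"api": "arm_command", "payload": {"motion": [[0, 0, 0, 0, 4.2], [0, 0, 0, 0, 4.2], [0, 0, 0, 0, 4.2], [0, 0, 0, 0, 4.2], [0, 0, -0.3, 0, 4.2], [0, 0, -0.8, 0, 4.2], [0, 0, -1.5, 0, 4.2], [0, 0, -2.5, 0, 4.2], [0, 0, -3.5, 0, 4.2], [0, 0, -4.5, 0, 4.2]]}}

```text
time_s: 14.0
tcp_pos: [603.6, -12.1, 156.8]
tool_rot: [3.142, -0.001, -0.001]
ft_force: [-0.2, 1.0, -4.9]
width: 47.2
grip_force: 62.4
```

Request:
{"api": "arm_command", "payload": {"motion": [[-1, 0, 0, 0, 4.2], [-3, 0.5, 0, 0, 4.2], [-5.5, 1.5, 0, 0, 4.2], [-8, 3.5, 0, 0, 4.2], [-10.5, 5.5, 0, 0, 4.2], [-13, 8, 0, 0, 4.2], [-15, 10.5, 0, 0, 4.2], [-16.2, 12.3, 0, 0, 4.2], [-16.6, 13.2, 0, 0, 4.2], [-16.6, 13.4, 0, 0, 4.2]]}}

```text
time_s: 15.25
tcp_pos: [437.2, -146.0, 155.7]
tool_rot: [-3.141, -0.0, -0.001]
ft_force: [-0.2, -0.6, -5.4]
width: 47.4
grip_force: 62.9
```

Request:
{"api": "arm_command", "payload": {"motion": [[0, 0, 0, 0, 4.2], [0, 0, 0, 0, 4.2], [0, 0, 0.6, 0, 4.2], [0, 0, 1.4, 0, 4.2], [0, 0, 2.2, 0, 4.2], [0, 0, 3, 0, 4.2], [0, 0, 3.6, 0, 4.2], [0, 0, 4, 0, 4.2], [0, 0, 4.2, 0, 4.2], [0, 0, 4.3, 0, 4.2]]}}

```text
time_s: 16.5
tcp_pos: [437.5, -146.1, 112.8]
tool_rot: [3.141, -0.0, -0.001]
ft_force: [0.2, -0.3, -5.1]
width: 47.4
grip_force: 62.9
```

Request:
{"api": "arm_command", "payload": {"motion": [[0, 0, 0.08, 0, 4.2], [0, 0, 0.16, 0, 4.2], [0, 0, 0.2, 0, 4.2], [0, 0, 0.2, 0, 4.6], [0, 0, 0.2, 0, 5], [0, 0, 0.2, 0, 5.6], [0, 0, 0.2, 0, 6.2], [0, 0, 0.2, 0, 6.2], [0, 0, -1.5, 0, 6.2], [0, 0, -4, 0, 6.2]]}}

```text
time_s: 17.75
tcp_pos: [437.0, -145.8, 153.5]
tool_rot: [-3.141, 0.001, -0.001]
ft_force: [-0.1, -0.3, 0.4]
width: 62.4
grip_force: 0.0
```

```bash
python3 - <<'E'
from h import *
go(664,-53,120)
a=imaging.capture("top")[:,:,::-1]
cv2.imwrite("pics/t2.png",cv2.resize(a[140:300,160:400],(800,533),interpolation=cv2.INTER_CUBIC))
E
```

```text
t 17.75 tcp [ 437.  -145.8  153.5] rot [-3.141e+00  1.000e-03 -1.000e-03] move [22.69 -9.29  3.33] twist -0.0
```

View pics/t2.png

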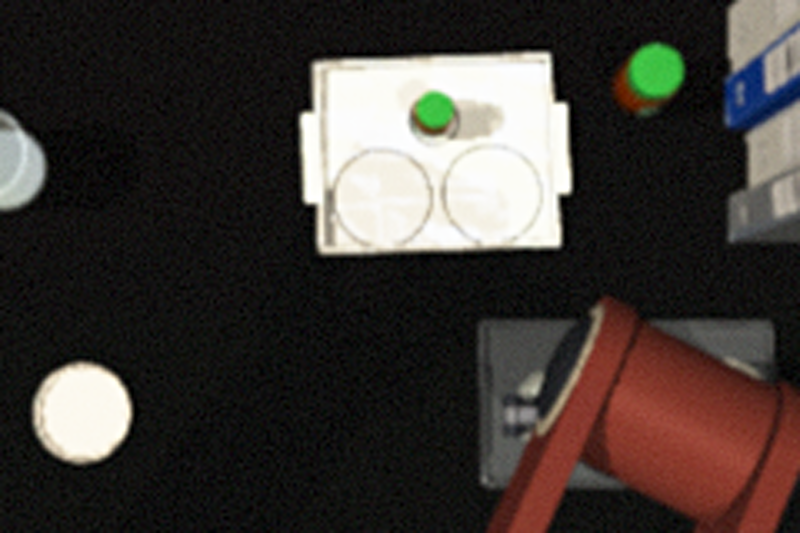

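The carrier now holds only the vial at (434,111), and the two front rings are empty. Moving on to the vial.

Request:
{"api": "arm_command", "payload": {"motion": [[0, 0, -1.5, 0, 6.2], [0.5, 0, -3, 0, 6], [3, -1, -3, 0, 5.5], [7, -3, -3, 0, 5.2], [11, -5, -3, 0, 5.2], [15, -7, -2, 0, 5.2], [19, -8.5, 0, 0, 5.2], [22, -9.3, 2, 0, 5.2], [22.7, -9.3, 4, 0, 5.2], [22.7, -9.3, 5, 0, 5.2]]}}

```text
time_s: 19.05
tcp_pos: [663.4, -53.1, 100.7]
tool_rot: [-3.141, 0.003, -0.001]
ft_force: [-0.7, -0.3, -0.1]
width: 52.4
grip_force: 0.0
```

```bash
python3 - <<'E'
from h import *
s=ctrl.observe(); go(664,-53,32)
a=imaging.capture("wrist")[:,:,::-1]
m=cv2.inRange(cv2.cvtColor(a.copy(),cv2.COLOR_BGR2HSV),(45,100,110),(75,255,255))
n,l,st,c=cv2.connectedComponentsWithStats(m)
for i in range(1,n):
    if st[i,4]>200: print(c[i],st[i],wray(s,c[i],62))
a=cv2.resize(a,(768,576),interpolation=cv2.INTER_CUBIC)
for P,r in(((664,-53,62),14.5),):
    pts=np.array([wproj(s,(P[0]+r*np.cos(t),P[1]+r*np.sin(t),P[2])) for t in np.linspace(0,6.28,40)])*1.5
    cv2.polylines(a,[pts.astype(np.int32)],True,(0,0,255),1)
cv2.imwrite("pics/w4.png",a)
E
```

```text
t 19.05 tcp [663.4 -53.1 100.7] rot [-3.141e+00  3.000e-03 -1.000e-03] move [ 0.09 -0.01  6.87] twist -0.0
[108.89794989  14.41640091] [  66    0   84   36 2195] [776.44075956  15.71109189  62.        ]
[328.57599309  11.96502591] [ 277    0  107   30 2316] [777.50058923 -89.38887797  62.        ]
[251.59377163 225.22076125] [ 230  205   47   43 1445] [666.02732403 -52.4499829   62.        ]
```

View pics/w4.png

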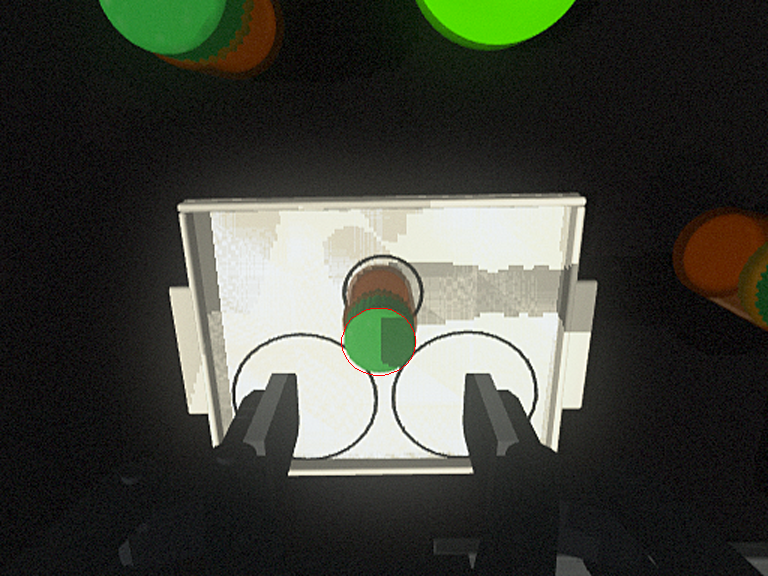

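The vial cap at (378,340) is centred between the fingers at about (665,-53). I'll descend 68 mm and grip it gently.

Request:
{"api": "arm_command", "payload": {"motion": [[0.15, 0, 1.5, 0, 5.2], [0.15, 0, 3, 0, 5.2], [0.15, 0, 4.5, 0, 5.2], [0.15, 0, 6, 0, 5.2], [0.15, 0, 6.8, 0, 5.2], [0.15, 0, 6.8, 0, 5], [0.15, 0, 6.8, 0, 4], [0.15, 0, 6.8, 0, 3], [0.15, 0, 6.8, 0, 2.4], [0.15, 0, 6.8, 0, 2.4]], "force": 25}}

```text
time_s: 20.35
tcp_pos: [666.7, -53.2, 35.8]
tool_rot: [3.141, -0.002, -0.001]
ft_force: [0.9, 0.4, 3.2]
width: 30.4
grip_force: 24.8
```

Request:
{"api": "arm_command", "payload": {"motion": [[0, 0, 0, 0, 2.4], [0, 0, 0, 0, 2.4], [0, 0, 0, 0, 2.4], [0, 0, -0.3, 0, 2.4], [0, 0, -0.8, 0, 2.4], [0, 0, -2, 0, 2.4], [0, 0, -3.5, 0, 2.4], [0, 0, -5, 0, 2.4], [0, 0, -6, 0, 2.4], [0, 0, -6, 0, 2.4]]}}

```text
time_s: 21.6
tcp_pos: [666.8, -53.3, 96.5]
tool_rot: [3.141, -0.003, -0.001]
ft_force: [0.1, 1.3, 0.1]
width: 30.1
grip_force: 24.8
```

```bash
python3 - <<'E'
from h import *
go(438,224,94)
E
```

```text
t 21.6 tcp [666.8 -53.3  96.5] rot [ 3.141e+00 -3.000e-03 -1.000e-03] move [-22.9  -27.71   0.18] twist -0.0
```

Request:
{"api": "arm_command", "payload": {"motion": [[-2, -0.5, 0, 0, 2.4], [-5, -2, 0, 0, 2.4], [-9, -5, 0, 0, 2.4], [-13, -9, 0, 0, 2.4], [-17, -13, 0, 0, 2.4], [-20, -17, 0, 0, 2.4], [-22, -21, 0, 0, 2.4], [-22.8, -25, 0, 0, 2.4], [-22.8, -27.2, 0, 0, 2.4], [-22.8, -27.7, 0, 0, 2.4]]}}

```text
time_s: 22.85
tcp_pos: [437.5, 224.8, 94.3]
tool_rot: [3.141, 0.001, 0.002]
ft_force: [0.9, -0.2, -0.6]
width: 29.7
grip_force: 24.9
```

```bash
python3 - <<'E'
from h import *
s=ctrl.observe(); go(439,224,36)
a=imaging.capture("wrist")[:,:,::-1]
a=cv2.resize(a,(768,576),interpolation=cv2.INTER_CUBIC)
for P,r in(((438,224,8),37),):
    pts=np.array([wproj(s,(P[0]+r*np.cos(t),P[1]+r*np.sin(t),P[2])) for t in np.linspace(0,6.28,40)])*1.5
    cv2.polylines(a,[pts.astype(np.int32)],True,(0,0,255),1)
cv2.imwrite("pics/w5.png",a)
E
```

```text
t 22.85 tcp [437.5 224.8  94.3] rot [3.141e+00 1.000e-03 2.000e-03] move [0.16 0.08 5.83] twist 0.1
```

View pics/w5.png

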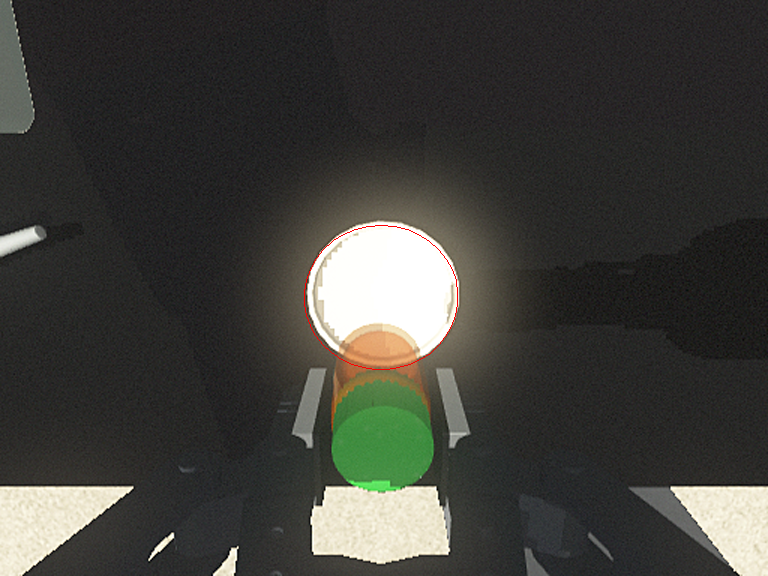

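The dish at (382,293) matches the prediction, and the vial hangs upright above it. Lowering now.

Request:
{"api": "arm_command", "payload": {"motion": [[0.1, 0.05, 1, 0, 2.4], [0.2, 0.1, 2.2, 0, 2.4], [0.2, 0.1, 3.5, 0, 2.4], [0.2, 0.1, 4.6, 0, 2.4], [0.2, 0.1, 5.3, 0, 2.4], [0.2, 0.1, 5.6, 0, 2.4], [0.2, 0.1, 5.75, 0, 2.4], [0.2, 0.1, 5.85, 0, 2.4], [0.2, 0.1, 5.9, 0, 2.4], [0.2, 0.1, 5.9, 0, 2.4]]}}

```text
time_s: 24.15
tcp_pos: [440.2, 223.1, 35.9]
tool_rot: [-3.141, -0.0, -0.001]
ft_force: [0.1, 0.3, -0.0]
width: 30.3
grip_force: 24.9
```

Request:
{"api": "arm_command", "payload": {"motion": [[0, 0, 0.05, 0, 2.4], [0, 0, 0.05, 0, 2.8], [0, 0, 0.05, 0, 3.2], [0, 0, 0.05, 0, 3.8], [0, 0, 0.05, 0, 4.6], [0, 0, 0.05, 0, 5], [0, 0, 0, 0, 5], [0, 0, -1.5, 0, 5], [0, 0, -4, 0, 5.4], [0, 0, -7, 0, 6.2]]}}

```text
time_s: 25.4
tcp_pos: [439.9, 223.0, 107.1]
tool_rot: [3.142, 0.0, -0.001]
ft_force: [0.4, -0.4, -1.8]
width: 61.7
grip_force: 0.0
```

Request:
{"api": "arm_command", "payload": {"motion": [[0, 0, -3, 0, 6.2], [0, 0, -6, 0, 6.2], [0, 1, -7, 0, 6.2], [0, 6, -7, 0, 6.2], [0, 11, -7, 0, 6.2], [0, 16, -7, 0, 6.2], [0, 20, -7, 0, 6.2], [0, 23, -7, 0, 6.2], [0, 25, -7, 0, 6.2], [0, 25, -7, 0, 6.2]]}}

```text
time_s: 26.65
tcp_pos: [439.3, -28.2, 175.2]
tool_rot: [-3.141, 0.001, -0.004]
ft_force: [-0.6, 0.3, -0.9]
width: 62.1
grip_force: 0.0
```

```bash
python3 - <<'E'
from h import *
go(437,-146,160)
a=imaging.capture("top")[:,:,::-1]
cv2.imwrite("pics/t3.png",cv2.resize(a[140:300,160:400],(800,533),interpolation=cv2.INTER_CUBIC))
p=lambda n,P:(proj(n,P)-[160,140])*3.333
print(p("top",[[437,-146,139],[438,-247,154],[438,224,62]]))
E
```

```text
t 26.65 tcp [439.3 -28.2 175.2] rot [-3.141e+00  1.000e-03 -4.000e-03] move [-0.19 11.78  1.52] twist -0.2
[[584.16790451 408.55641595]
 [737.3774021  405.07726497]
 [ 67.62585648 413.30006899]]
```

View pics/t3.png

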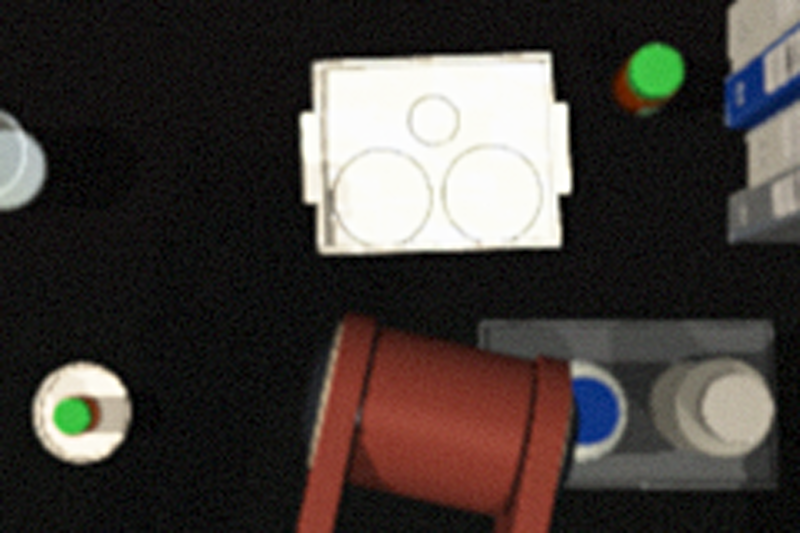

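The vial stands upright in the dish at (72,415), and blue (~590,409) and white (738,407) are upright on the tray. Next is returning blue to the left spot.

Request:
{"api": "arm_command", "payload": {"motion": [[0, 3, 0, 0, 6.2], [-0.1, 7, 0, 0, 6.2], [-0.2, 10, 0, 0, 6.2], [-0.2, 11.5, 0, 0, 6.2], [-0.2, 11.8, 0, 0, 6.2], [-0.2, 11.8, 0, 0, 6.2], [-0.2, 11.8, 1, 0, 6.2], [-0.2, 11.8, 2.5, 0, 6.2], [-0.2, 11.8, 3, 0, 6.2], [-0.2, 11.8, 3, 0, 6.2]], "force": 60}}

```text
time_s: 27.95
tcp_pos: [437.3, -144.6, 144.7]
tool_rot: [-3.141, 0.002, -0.0]
ft_force: [-0.3, -0.4, 0.7]
width: 62.0
grip_force: 0.0
```

```bash
python3 - <<'E'
from h import *
go(437.3,-146,111)
E
```

```text
t 27.95 tcp [ 437.3 -144.6  144.7] rot [-3.141e+00  2.000e-03 -0.000e+00] move [0.   0.15 3.37] twist -0.0
```

Request:
{"api": "arm_command", "payload": {"motion": [[0, 0.15, 1, 0, 6.2], [0, 0.15, 2.2, 0, 6.2], [0, 0.15, 3, 0, 6.2], [0, 0.15, 3.4, 0, 6.2], [0, 0.15, 3.4, 0, 6.2], [0, 0.15, 3.4, 0, 5.4], [0, 0.15, 3.4, 0, 4.8], [0, 0.15, 3.4, 0, 4.2], [0, 0.15, 3.4, 0, 4.2], [0, 0.15, 3.4, 0, 4.2]]}}

```text
time_s: 29.2
tcp_pos: [438.4, -146.6, 112.6]
tool_rot: [3.141, -0.001, -0.001]
ft_force: [-0.1, 1.2, 6.0]
width: 47.6
grip_force: 62.0
```

Request:
{"api": "arm_command", "payload": {"motion": [[0, 0, 0, 0, 4.2], [0, 0, 0, 0, 4.2], [0, 0, 0, 0, 4.2], [0, 0, -0.3, 0, 4.2], [0, 0, -0.8, 0, 4.2], [0, 0, -1.5, 0, 4.2], [0, 0, -2.5, 0, 4.2], [0, 0, -3.5, 0, 4.2], [0, 0, -4.5, 0, 4.2], [0, 0, -4.5, 0, 4.2]]}}

```text
time_s: 30.45
tcp_pos: [438.7, -146.9, 158.3]
tool_rot: [3.14, -0.003, -0.001]
ft_force: [-0.9, 0.7, -5.5]
width: 47.5
grip_force: 62.4
```

```bash
python3 - <<'E'
from h import *
go(604.3,-12,156)
E
```

```text
t 30.45 tcp [ 438.7 -146.9  158.3] rot [ 3.14e+00 -3.00e-03 -1.00e-03] move [ 16.55 -13.5    0.25] twist -0.0
```

Request:
{"api": "arm_command", "payload": {"motion": [[0.5, -1, 0, 0, 4.2], [2, -3, 0, 0, 4.2], [4, -5.5, 0, 0, 4.2], [6.5, -8, 0, 0, 4.2], [9, -10.5, 0, 0, 4.2], [11.5, -12.3, 0, 0, 4.2], [14, -13.3, 0, 0, 4.2], [15.8, -13.5, 0, 0, 4.2], [16.6, -13.5, 0, 0, 4.2], [16.65, -13.5, 0, 0, 4.2]]}}

```text
time_s: 31.7
tcp_pos: [604.2, -11.3, 156.0]
tool_rot: [-3.141, 0.002, -0.0]
ft_force: [0.2, -0.1, -5.6]
width: 47.1
grip_force: 62.9
```

Request:
{"api": "arm_command", "payload": {"motion": [[0, 0, 0, 0, 4.2], [0, 0, 0, 0, 4.2], [0, 0, 0.6, 0, 4.2], [0, 0, 1.4, 0, 4.2], [0, 0, 2.2, 0, 4.2], [0, 0, 3, 0, 4.2], [0, 0, 3.6, 0, 4.2], [0, 0, 4, 0, 4.2], [0, 0, 4.2, 0, 4.2], [0, 0, 4.3, 0, 4.2]]}}

```text
time_s: 32.95
tcp_pos: [604.6, -11.6, 113.9]
tool_rot: [3.142, -0.0, -0.001]
ft_force: [-0.6, -0.4, -5.4]
width: 47.3
grip_force: 62.9
```

Request:
{"api": "arm_command", "payload": {"motion": [[0, 0, 0.08, 0, 4.2], [0, 0, 0.16, 0, 4.2], [0, 0, 0.2, 0, 4.2], [0, 0, 0.2, 0, 4.6], [0, 0, 0.2, 0, 5], [0, 0, 0.2, 0, 5.6], [0, 0, 0.2, 0, 6.2], [0, 0, 0.2, 0, 6.2], [0, 0, -1.5, 0, 6.2], [0, 0, -4, 0, 6.2]]}}

```text
time_s: 34.2
tcp_pos: [604.1, -11.6, 154.4]
tool_rot: [-3.141, 0.001, -0.001]
ft_force: [0.6, -0.2, 0.1]
width: 61.6
grip_force: 0.0
```

Request:
{"api": "arm_command", "payload": {"motion": [[0, 0, -2, 0, 6.2], [0, 0, -3.5, 0, 6.2], [-1, 2, -3.5, 0, 6.2], [-4, 6, -3.5, 0, 6.2], [-7.5, 10.5, -3.5, 0, 6.2], [-11, 15, -3.5, 0, 6.2], [-14, 19, -3.5, 0, 6.2], [-16, 22, -3.5, 0, 6.2], [-16.7, 23.5, -3.5, 0, 6.2], [-16.7, 23.5, -3.5, 0, 6.2]]}}

```text
time_s: 35.45
tcp_pos: [436.7, -247.0, 188.2]
tool_rot: [-3.141, 0.001, -0.003]
ft_force: [0.1, -0.4, -0.9]
width: 62.0
grip_force: 0.0
```

```bash
python3 - <<'E'
from h import *
go(437.8,-247,124)
a=imaging.capture("top")[:,:,::-1].copy()
m=cv2.inRange(cv2.cvtColor(a,cv2.COLOR_BGR2HSV),(105,150,60),(125,255,255)); q=m*0; q[175:210,255:295]=m[175:210,255:295]
M=cv2.moments(q,True); print(M["m00"],ray("top",(M["m10"]/M["m00"],M["m01"]/M["m00"]),139))
E
```

```text
t 35.45 tcp [ 436.7 -247.   188.2] rot [-3.141e+00  1.000e-03 -3.000e-03] move [0.12 0.   6.42] twist -0.2
300.0 [601.7815219  -11.19968087 139.        ]
```

Blue is back within about 1 mm of its start (601.8,-11.2 against 601.3,-11.4). Now white.

Request:
{"api": "arm_command", "payload": {"motion": [[0.1, 0, 1.5, 0, 6.2], [0.1, 0, 3.2, 0, 6.2], [0.1, 0, 4.8, 0, 6.2], [0.1, 0, 6, 0, 6.2], [0.1, 0, 6.4, 0, 6.2], [0.1, 0, 6.4, 0, 6.2], [0.1, 0, 6.4, 0, 5.2], [0.1, 0, 6.4, 0, 4.6], [0.1, 0, 6.4, 0, 4.2], [0.1, 0, 6.4, 0, 4.2]], "force": 50}}

```text
time_s: 36.75
tcp_pos: [438.9, -246.9, 125.9]
tool_rot: [3.14, -0.002, -0.001]
ft_force: [0.6, 1.1, 5.3]
width: 46.3
grip_force: 50.8
```

Request:
{"api": "arm_command", "payload": {"motion": [[0, 0, 0, 0, 4.2], [0, 0, 0, 0, 4.2], [0, 0, 0, 0, 4.2], [0, 0, -0.3, 0, 4.2], [0, 0, -0.8, 0, 4.2], [0, 0, -1.5, 0, 4.2], [0, 0, -2.5, 0, 4.2], [0, 0, -3.5, 0, 4.2], [0, 0, -4.5, 0, 4.2], [0, 0, -4.5, 0, 4.2]]}}

```text
time_s: 38.0
tcp_pos: [439.0, -247.0, 171.3]
tool_rot: [3.14, -0.002, -0.001]
ft_force: [0.9, -0.4, -2.1]
width: 46.5
grip_force: 51.7
```

```bash
python3 - <<'E'
from h import *
go(604.5,-95.1,170)
E
```

```text
t 38.0 tcp [ 439.  -247.   171.3] rot [ 3.14e+00 -2.00e-03 -1.00e-03] move [ 16.54 -15.2    0.14] twist -0.0
```

Request:
{"api": "arm_command", "payload": {"motion": [[0.5, -1, 0, 0, 4.2], [2, -3, 0, 0, 4.2], [4, -6, 0, 0, 4.2], [6.5, -9, 0, 0, 4.2], [9, -12, 0, 0, 4.2], [11.5, -14, 0, 0, 4.2], [14, -15, 0, 0, 4.2], [15.8, -15.2, 0, 0, 4.2], [16.6, -15.2, 0, 0, 4.2], [16.65, -15.2, 0, 0, 4.2]]}}

```text
time_s: 39.25
tcp_pos: [604.7, -94.2, 169.1]
tool_rot: [-3.141, 0.001, -0.0]
ft_force: [0.8, 0.2, -3.1]
width: 46.9
grip_force: 52.0
```

Request:
{"api": "arm_command", "payload": {"motion": [[0, 0, 0, 0, 4.2], [0, 0, 0, 0, 4.2], [0, 0, 0.6, 0, 4.2], [0, 0, 1.4, 0, 4.2], [0, 0, 2.2, 0, 4.2], [0, 0, 3, 0, 4.2], [0, 0, 3.6, 0, 4.2], [0, 0, 4, 0, 4.2], [0, 0, 4.2, 0, 4.2], [0, 0, 4.25, 0, 4.2]]}}

```text
time_s: 40.5
tcp_pos: [605.0, -94.6, 127.3]
tool_rot: [3.142, -0.0, -0.001]
ft_force: [-0.8, 0.1, -2.9]
width: 46.9
grip_force: 52.0
```

Request:
{"api": "arm_command", "payload": {"motion": [[0, 0, 0.08, 0, 4.2], [0, 0, 0.16, 0, 4.2], [0, 0, 0.2, 0, 4.2], [0, 0, 0.2, 0, 4.6], [0, 0, 0.2, 0, 5], [0, 0, 0.2, 0, 5.6], [0, 0, 0.2, 0, 6.2], [0, 0, 0.2, 0, 6.2], [0, 0, -1.5, 0, 6.2], [0, 0, -4, 0, 6.2]]}}

```text
time_s: 41.75
tcp_pos: [604.5, -94.5, 167.8]
tool_rot: [-3.141, 0.001, -0.001]
ft_force: [0.6, -0.7, 0.2]
width: 62.1
grip_force: 0.0
```

Request:
{"api": "arm_command", "payload": {"motion": [[0, 0, -2, 0, 6.2], [0, 0, -4, 0, 6.2], [-1, 0, -4, 0, 6.2], [-4, 0, -4, 0, 6.2], [-8, 1, -4, 0, 6.2], [-12, 3, -4, 0, 6.2], [-15, 5, -4, 0, 6.2], [-17, 6, -4, 0, 6.2], [-17, 6, -4, 0, 6.2], [-17, 6, -4, 0, 6.2]]}}

```text
time_s: 43.0
tcp_pos: [434.8, -154.1, 206.7]
tool_rot: [-3.141, 0.0, -0.001]
ft_force: [0.3, 1.7, -0.2]
width: 62.0
grip_force: 0.0
```

```bash
python3 - <<'E'
from h import *
a=imaging.capture("top")[:,:,::-1].copy()
cv2.imwrite("pics/t4.png",cv2.resize(a[140:300,160:400],(800,533),interpolation=cv2.INTER_CUBIC))
b=cv2.imread("pics/top0.png"); d=cv2.absdiff(a,b)[165:215,250:335].max(2); print((d>60).sum(), ctrl.observe()["time_s"])
E
```

```text
319 43.05
```

View pics/t4.png

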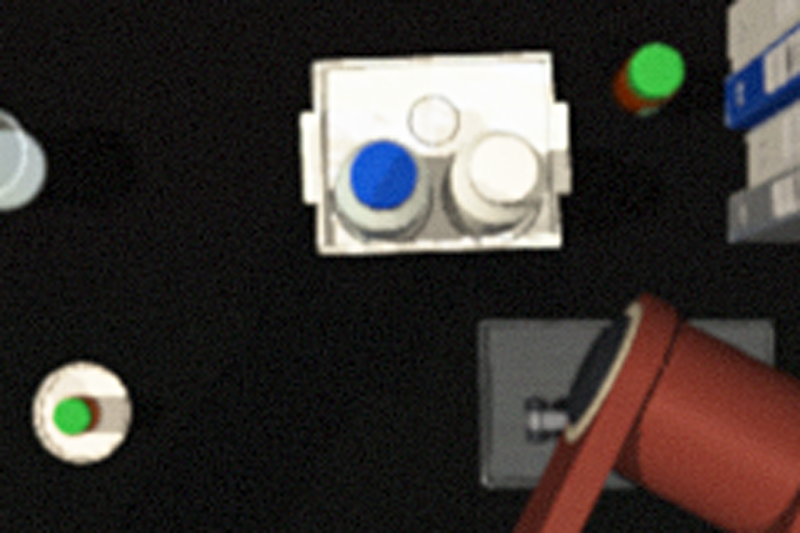

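Blue (384,175) and white (503,170) stand on their original spots, the vial (72,415) stands in the dish, and the arm is clear of everything. Handing in.

```bash
python3 -c "
from workcell import ctrl
print(ctrl.sign_off())"
```

```text
the job is handed in; nothing more can be done
None
```

I handed the job in at about 43 s: both tall bottles are upright on their original carrier spots, the vial is upright in the dish, and the beaker was left untouched; the hand-in call returned no verdict.

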